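# Assemble the two craft-table lanterns

## Robot

A 7-joint arm with a two-finger parallel gripper is mounted at the origin on the work surface. World frame = base frame: x ahead of the robot, y to its left, z up, the work surface at z = 0. Lengths are in m, angles in rad, forces in N, time in s.
With the tool pointing down it reaches from about 0.4 to 0.85 m from the base axis. Payload 10.4 kg.
Tool frame: the origin (TCP) lies between the finger pads; the fingertips stand 8 mm ahead of it and the grasp point (between the pads) lies 11 mm behind it; z points along the fingers, y is the line along which they close (so a half turn about z gives the same grasp; the last joint's range is limited). The gripper opens to 85 mm and grips with 20 to 120 N. Pads are 22 mm wide; open, the fingers measure 114 mm over their backs; the gripper's body (76 mm by 85 mm) begins 54 mm behind the grasp point. The pads swing forward as they close: fully open they stand 13 mm farther back than shut.
Start: joints at [1.115, 0.332, -0.065, 1.46, 0.022, 1.35, -0.088], TCP at [0.262, -0.567, 0.239] pointing down, gripper open.
Joint ranges: [-2.6, 2.6], [-0.5, 2.12], [-1.47, 1.34], [0.16, 2.42], [-1.27, 4.41], [0.06, 2.06], [-2.6, 2.6]. Speed limits (rad/s): [2.22, 2.22, 2.79, 2.79, 3.14, 3.14, 3.14].

## Interface

Orientations are given as [roll, pitch, yaw] about the fixed x, y, z axes, in that order (R = Rz(yaw) Ry(pitch) Rx(roll)).
In Python, from cell import bot gives the robot as it stands. The module is installed in compiled form; this text tells all that it offers.
- The arm moves only by the tool carry_out, never from a script. Its argument "targets" is a list of rows, each a list of 2 entries, a list of its own where there are three numbers: the shift along the tool's x, y, z in mm, then the turn, a rotation vector about the tool's x, y, z in degrees. In form: [[[tx, ty, tz], [rx, ry, rz]], ...]. A call has 1 to 20 rows; each row shifts and turns the commanded pose from where the row before left it, along the tool's axes as they then stand; what a row does not reach is not made up. A row lasts 1/12 s, in which the tool goes at most 41.7 mm and 7.16 degrees, less where a joint would pass 70% of its speed; a pose out of reach is approached as far as the arm can. A call with a gripper value outside its range is refused whole. "jaw" is the opening in per cent of the stroke, from 0 (shut) to 100 (fully open), set as the call begins (left out, the last holds). The fingers move at their own pace and stop on an object; "newtons" is the grip in N (left out, the last holds). Time passes only in rows, so rows that do not move let the fingers close. It gives the time, the measured TCP pose, the force, the opening and the grip force at its end, in the units of the state.
- bot.get_obs(): the state, without advancing time (a new reading comes with each control period).
- bot.snapshot(name): name is "scene" or "top" or "wrist"; returns a dict with "frame" (480x640x3 uint8, red, green, blue), "depth" (480x640 float32, m along the optical axis (not along the pixel's ray), 0 where there is no reading), "fx", "fy", "cx", "cy" (pixels), "T" (4x4, takes a point from camera to world coordinates); the wrist camera has in their place "mount" (4x4, takes a point from camera to tool coordinates, whose origin is the TCP and whose axes are the flange's). Camera axes: x right, y up, looking along -z (the intrinsics and any distortion apply to the point x, -y, -z); pixel columns grow to the right and rows downward; lengths in m; the calibration is good to about 2 mm. A picture is of the moment at which its call begins: read the wrist's pose just before it.
- bot.hand_in(): hands the job in; it is judged then, once.
Trained networks look in a picture, given as the dict that the camera call returned (one of the last four; its "shot" number tells which), for a name from the list of things; names that differ only in an ending like _2 or _b are one class to them, and where a whole thing is asked for, a point or a joint stands for the part that bears it (a point fixed in the world has none). Each returns a list of dicts, best first, with "confidence" (0 to 1); they miss things now and then, are a little off and sometimes report something else, mostly with a low value. They report only what shows in the picture. A call takes as long as a camera call. They do not tell look-alikes from the thing itself.
- bot.silhouettes(label, picture): "region" (480x640 bool, what is visible of it) and "centre" ([row, column] in pixels, amid what is visible of it).
The state is a dict: "time_s": time; "joint_positions": joint angles; "qd": joint speeds; "tau": joint torques, N m; "tcp_pos": TCP position; "tcp_rot": TCP orientation; "wrist_force": force on the tool from outside, world axes, zero at the start; "moment": the same for the moment, N m; "width": opening from 0.0 (shut) to 1.0 (fully open); "finger_force": force on a finger pad.
Only numpy, scipy, OpenCV 4.12 (cv2) and the standard library are available. Lean on these libraries where they do the work, as an engineer would, in place of code of your own. Each camera call takes 0.05 s, during which the arm holds its last target. There are 200 camera calls.

## Task

Put the two lanterns together: stand the red light upright in the middle of the red base and the blue light in the middle of the blue base, then cover each light with the glass bell whose knob has the same colour, standing flat and centred on the base. Set the glass down gently, without dropping it, and leave the yellow light, the bead jar, the ribbon spool and the tape roll where they are.

Things in the scene. Friction and masses are not known exactly. Their poses are not given: they have to be found in the camera images.
- base_red_top (a point): The red lantern base: a fixed wooden disc 110 mm across and 12 mm high, red rim and side, pale wood ring on top with a red spot 42 mm across in the middle. The point is the centre of its flat top face (12 mm above the table); z up.
- base_blue_top (a point): The blue lantern base: a fixed wooden disc 110 mm across and 12 mm high, blue rim and side, pale wood ring on top with a blue spot 42 mm across in the middle. The point is the centre of its flat top face (12 mm above the table); z up.
- light_red_mid (a point): The red battery tea light, loose, upright on the table: a red cylinder 38 mm across and 24 mm high with a white spot 18 mm across and a small cream flame (look only, 13 mm) in the middle of its top, 37 mm high in all, about 30 g. The point is the centre of the cylinder, 12 mm above its underside; z up.
- light_blue_mid (a point): The blue battery tea light, loose, upright on the table: a blue cylinder 38 mm across and 24 mm high with a white spot 18 mm across and a small cream flame (look only, 13 mm) in the middle of its top, 37 mm high in all, about 30 g. The point is the centre of the cylinder, 12 mm above its underside; z up.
- bell_red_knob (a point): The glass bell with the red knob, loose, upright on the table: a frosted pale grey-blue glass cover, open underneath, 76 mm across outside, 70 mm inside, 55 mm high outside, 50 mm high inside, with an upright red cylindrical knob 24 mm across and 44 mm tall on the middle of its top (99 mm high in all), about 180 g. Lift it by the knob. The point is on the knob's axis, 80 mm above the bell's rim (25 mm above the glass top, 19 mm below the knob's end); z up.
- bell_blue_knob (a point): The glass bell with the blue knob, loose, upright on the table: a frosted pale grey-blue glass cover, open underneath, 76 mm across outside, 70 mm inside, 55 mm high outside, 50 mm high inside, with an upright blue cylindrical knob 24 mm across and 44 mm tall on the middle of its top (99 mm high in all), about 180 g. Lift it by the knob. The point is on the knob's axis, 80 mm above the bell's rim (25 mm above the glass top, 19 mm below the knob's end); z up.
- light_yellow_mid (a point): A yellow battery tea light, same shape and size as the others (38 mm across, 24 mm high, 37 mm with flame), loose, not needed. The point is its cylinder's centre, 12 mm above the table. Leave it where it is. z up.
- bead_jar_mid (a point): A small pale pinkish bead jar with a purple lid, loose, 50 mm across and 52 mm high. The point is its centre, 26 mm above the table. Leave it where it is. z up.
- spool_mid (a point): A wooden spool of green ribbon standing on end, loose, 52 mm across and 30 mm high. The point is its centre, 15 mm above the table. Leave it where it is. z up.
- tape_mid (a point): A roll of tan tape lying flat, loose, 60 mm across with a 38 mm hole, 18 mm high. The point is its centre, 9 mm above the table. Leave it where it is. z up.
Not all that is in view belongs to the job. Leave any turquoise look-alike of the part that bears bell_blue_knob alone. There is more than one size of the part that bears light_red_mid; the job needs the larger.

How it is judged:
By the outcome, as a careful person would: the job done as asked, in the order asked, and still so for the second after the job is handed in, with the robot touching nothing.
It also fails if it takes over 120 s, if anything falls off the work surface, if the arm or the gripper's body presses on something with over 40 N, if the wrist force passes 120 N, or if a joint passes its speed limit or range.

## Working session

There is one attempt and no reset: what is moved stays moved. The work goes in short steps, Python scripts to look and compute and a tool call to move; the robot and the scene stay as the last step left them, time stands still between calls to the robot, and variables do not carry over. Pictures are saved under pics/ and viewed, at most 14 in all, crops included, and the job is handed in when it is done.

Besides the shell and the picture viewer there is one more tool, called as a command line: name --argument value ..., lists and objects as JSON in quotes. carry_out: Moves the arm, as the interface text tells. Its arguments: {"type":"object","properties":{"targets":{"type":"array","items":{"type":"array"}},"jaw":{"type":"number"},"newtons":{"type":"number"}},"required":["targets"]}

```bash
mkdir -p pics
cat > h.py <<'E'
import numpy as np, cv2
from cell import bot
def save(p,n): cv2.imwrite(f'pics/{n}.png',cv2.cvtColor(p['frame'],cv2.COLOR_RGB2BGR))
def pts(p,T=None):
    T=p['T'] if T is None else T
    d=p['depth'];v,u=np.mgrid[0:480,0:640]
    X=np.stack([(u-p['cx'])/p['fx']*d,-(v-p['cy'])/p['fy']*d,-d],-1)
    return X@np.array(T)[:3,:3].T+np.array(T)[:3,3]
E
python3 - <<'E'
from h import *
print(bot.get_obs())
for n in('scene','top'):
    p=bot.snapshot(n);save(p,n);print({k:p[k] for k in p if k not in('frame','depth')})
E
```

```text
{'time_s': 0.0, 'joint_positions': array([ 1.11544865,  0.33289072, -0.06467043,  1.46096865,  0.02158651,
        1.34991963, -0.08848707]), 'qd': array([-0.00033472, -0.00108825, -0.0012407 ,  0.00100351,  0.00025691,
       -0.00283161, -0.00118615]), 'tau': array([ 1.83455479e-03, -6.25454664e+01,  5.02007268e-02, -3.91610241e+01,
        1.63600466e-02,  1.01016051e-02, -2.10754627e-05]), 'tcp_pos': array([ 0.26192572, -0.5670457 ,  0.23849103]), 'tcp_rot': array([-3.14010259e+00,  6.72608150e-05,  4.32751300e-01]), 'wrist_force': array([ 0.71210095, -0.47085397, -0.02948653]), 'moment': array([-0.04412619,  0.02022481, -0.02599427]), 'finger_force': 0.0, 'width': 0.9978330001604067}
{'fx': 562.3902640963322, 'fy': 562.3902640963322, 'cx': 315.5482006273513, 'cy': 238.53286260842873, 'T': array([[ 0.78224972, -0.52939393,  0.32837089,  0.8878749 ],
       [ 0.62284563,  0.67494398, -0.39561844, -0.43259959],
       [-0.01219395,  0.51399679,  0.85770543,  1.03356689],
       [ 0.        ,  0.        ,  0.        ,  1.        ]]), 'shot': 1}
{'fx': 552.7850659491437, 'fy': 552.7850659491437, 'cx': 323.1185830677009, 'cy': 236.47229178982047, 'T': array([[ 0.02806229,  0.98914783, -0.14421889,  0.34731931],
       [-0.99942993,  0.03047297,  0.01453331,  0.01477369],
       [ 0.01877037,  0.14372884,  0.98943908,  1.38724772],
       [ 0.        ,  0.        ,  0.        ,  1.        ]]), 'shot': 2}
```

View pics/scene.png

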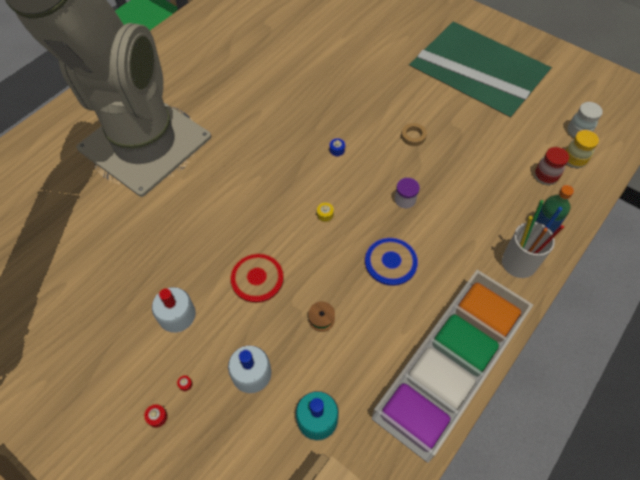

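View pics/top.png

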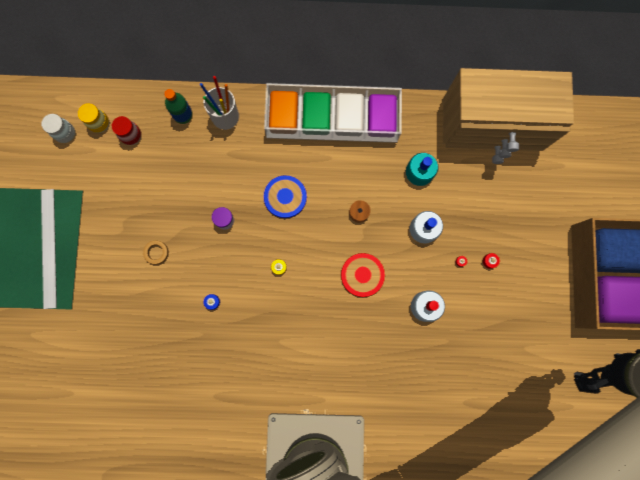

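Candidates in the top picture:
- Red light: large at (491,261), small look-alike at (461,261). I choose the large one.
- Blue bell: frosted glass at (427,228), turquoise look-alike at (422,169). I choose the frosted one.
- Red bell (428,306) and blue light (211,302) have no rivals.
- Bases: red (363,275), blue (285,197).

```bash
cat > m.py <<'E'
from h import *
def px(p,x,y,z):
    T=np.array(p['T']);c=T[:3,:3].T@(np.array([x,y,z])-T[:3,3]);return p['cx']+p['fx']*c[0]/-c[2],p['cy']-p['fy']*c[1]/-c[2]
def col(p):
    return cv2.cvtColor(p['frame'],cv2.COLOR_RGB2HSV)
def mask(hsv,c):
    h,s,v=[hsv[...,i].astype(int) for i in range(3)]
    sat=(s>150)&(v>70)
    return sat&(((h<6)|(h>172)) if c=='r' else ((h>110)&(h<130)))
E
python3 - <<'E'
from m import *
ref={}
S={'base_red':(363,275,'r',28),'base_blue':(285,197,'b',28),'light_red':(491,261,'r',12),'light_small':(461,261,'r',10),'light_blue':(211,302,'b',12),'bell_red':(431,306,'r',14),'bell_blue':(431,225,'b',14)}
p=bot.snapshot('top');P=pts(p);M={c:mask(col(p),c) for c in'rb'}
v,u=np.mgrid[0:480,0:640]
for n,(a,b,c,r) in S.items():
    m=M[c]&((u-a)**2+(v-b)**2<r*r)&(p['depth']>0)
    q=P[m]; zt=np.percentile(q[:,2],90); t=q[q[:,2]>zt-.008]
    (x,y),R=cv2.minEnclosingCircle((t[:,:2]*1e3).astype(np.float32)); ref[n]=t[:,:2].mean(0)
    print('top',n,len(q),zt.round(4),t[:,:2].mean(0).round(4),[round(k,1) for k in(x,y,R)])
p=bot.snapshot('scene');P=pts(p);M={c:mask(col(p),c) for c in'rb'}
for n,(a,b,c,r) in S.items():
    rr=.065 if 'base' in n else .03
    m=M[c]&(np.hypot(*(P[...,:2]-ref[n]).transpose(2,0,1))<rr)&(p['depth']>0)
    q=P[m]; zt=np.percentile(q[:,2],90); t=q[q[:,2]>zt-.008]
    (x,y),R=cv2.minEnclosingCircle((t[:,:2]*1e3).astype(np.float32))
    print('scene',n,len(q),zt.round(4),t[:,:2].mean(0).round(4),[round(k,1) for k in(x,y,R)])
w=bot.snapshot('wrist');print(w['mount'],w['fx'],w['cx'],w['cy'])
s=p['frame'][270:440,100:360];cv2.imwrite('pics/crop.png',cv2.cvtColor(cv2.resize(s,None,fx=3,fy=3,interpolation=2),cv2.COLOR_RGB2BGR))
E
```

```text
top base_red 764 0.0151 [ 0.454  -0.1061] [455.1, -106.4, 54.5]
top base_blue 627 0.0152 [0.6464 0.0949] [647.9, 94.3, 54.4]
top light_red 155 0.0265 [ 0.4995 -0.4266] [499.4, -426.9, 18.9]
top light_small 71 0.019 [ 0.4964 -0.3529] [496.1, -353.0, 13.0]
top light_blue 123 0.0272 [0.3761 0.2627] [376.8, 263.9, 18.4]
top bell_red 94 0.1006 [ 0.3821 -0.2647] [382.0, -265.4, 11.1]
top bell_blue 70 0.1018 [ 0.5778 -0.2604] [577.8, -260.5, 10.5]
scene base_red 939 0.0125 [ 0.4609 -0.1088] [457.5, -105.0, 55.2]
scene base_blue 731 0.0122 [0.6539 0.0888] [651.5, 94.7, 54.9]
scene light_red 267 0.0239 [ 0.5037 -0.4268] [501.4, -426.3, 18.8]
scene light_small 111 0.0165 [ 0.5002 -0.3533] [498.6, -353.2, 13.2]
scene light_blue 113 0.0227 [0.384  0.2584] [380.4, 262.5, 18.8]
scene bell_red 178 0.0984 [ 0.3853 -0.2651] [384.1, -264.6, 11.5]
scene bell_blue 164 0.0983 [ 0.5816 -0.2614] [581.3, -260.7, 11.1]
[[ 2.29307616e-04  9.53307782e-01  3.02000366e-01  7.72782166e-02]
 [ 9.99999064e-01 -6.25901878e-04  1.21645458e-03  4.86677615e-04]
 [ 1.34867822e-03  3.01999804e-01 -9.53307033e-01 -1.34114468e-01]
 [ 0.00000000e+00  0.00000000e+00  0.00000000e+00  1.00000000e+00]] 338.7898845242766 316.8536436871434 240.9596687764374
```

View pics/crop.png

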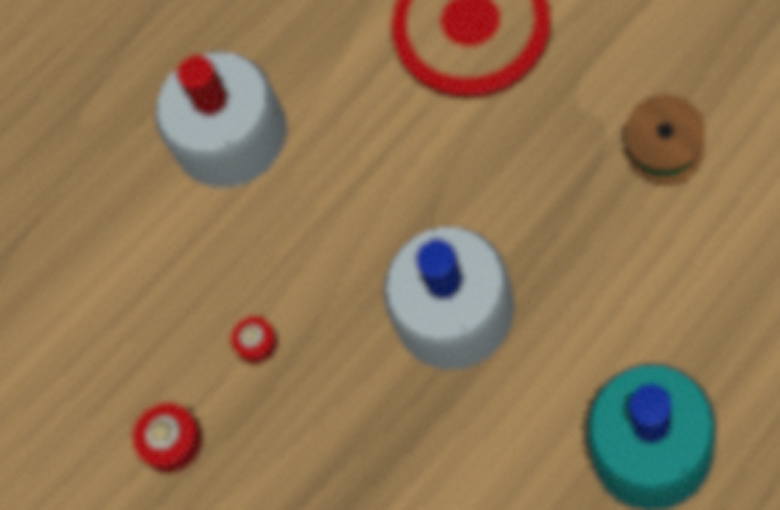

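The crop shows the large red light at (165,437) and the small one at (253,340). The frosted bell with the blue knob is at (440,270) and the turquoise one at (650,410), so the choices hold.

carry_out --targets '[[[0, 0, 0], [0, 0, -6.5]], [[0, 0, 0], [0, 0, -6.5]], [[0, 0, 0], [0, 0, -6.5]], [[0, 0, 0], [0, 0, -6.5]], [[0, 0, 0], [0, 0, -6.5]], [[0, 0, 0], [0, 0, -6.5]], [[0, 0, 0], [0, 0, -6.5]], [[0, 0, 0], [0, 0, -6.5]], [[0, 0, 0], [0, 0, -6.5]], [[0, 0, 0], [0, 0, -6.7]], [[17.5, 29.8, 0], [0, 0, 0]], [[17.5, 29.8, 0], [0, 0, 0]], [[17.5, 29.8, 0], [0, 0, 0]], [[17.5, 29.8, 0], [0, 0, 0]], [[17.5, 29.8, 0], [0, 0, 0]], [[17.5, 29.8, 0], [0, 0, 0]], [[17.5, 29.8, 0], [0, 0, 0]], [[17.5, 29.8, 0], [0, 0, 0]]]' --jaw 100 --newtons 30

```text
time_s: 1.75
tcp_pos: [0.5017, -0.4264, 0.2393]
tcp_rot: [-3.142, 0.0, 1.57]
wrist_force: [0.9, -0.7, 0.1]
width: 0.997
finger_force: 0.0
```

```bash
cat > w.py <<'E'
from m import *
from scipy.spatial.transform import Rotation as Ro
def wrist(c,zlo,zhi,near,rad,name=None):
    o=bot.get_obs();p=bot.snapshot('wrist')
    T=np.eye(4);T[:3,:3]=Ro.from_euler('xyz',o['tcp_rot']).as_matrix();T[:3,3]=o['tcp_pos']
    P=pts(p,T@np.array(p['mount']))
    if name: save(p,name)
    m=mask(col(p),c)&(p['depth']>0)&(np.hypot(P[...,0]-near[0],P[...,1]-near[1])<rad)
    q=P[m];t=q[(q[:,2]>zlo)&(q[:,2]<zhi)]
    if len(t)<10: print('none',len(q));return p,P
    (x,y),R=cv2.minEnclosingCircle((t[:,:2]*1e3).astype(np.float32))
    b=(np.percentile(t[:,:2],1,0)+np.percentile(t[:,:2],99,0))/2*1e3
    print(len(t),'z90',np.percentile(t[:,2],90).round(4),'circ',round(x,1),round(y,1),round(R,1),'box',b.round(1),'mean',(t[:,:2].mean(0)*1e3).round(1),'tcp',(o['tcp_pos']*1e3).round(1))
    d=np.array([x,y])/1e3-o['tcp_pos'][:2]; print('tool shift mm',(T[:3,:3].T@[d[0],d[1],0]*1e3).round(1))
    return p,P
E
python3 -c "
from w import *
wrist('r',.018,.03,(.5,-.427),.03,'w1')"
```

```text
680 z90 0.0242 circ 500.4 -427.4 18.9 box [ 500.4 -426.9] mean [ 500.4 -426. ] tcp [ 501.7 -426.4  239.3]
tool shift mm [-1.  -1.4  0. ]
```

View pics/w1.png

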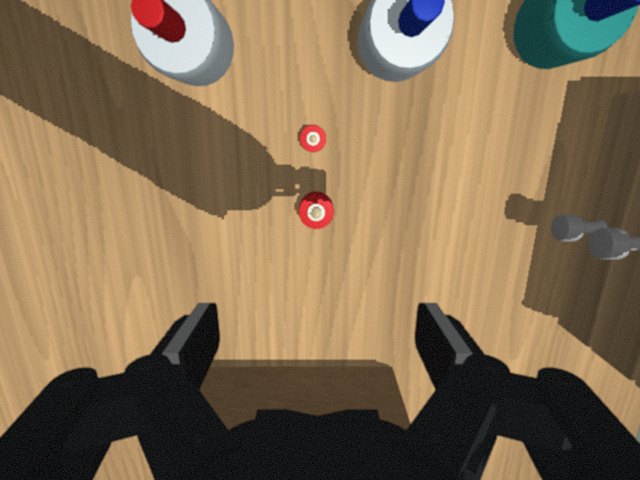

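The wrist picture shows the large red light at (317,211) and the small one at (313,138). The position agrees with the other cameras to about 1 mm, so I descend.

carry_out --targets '[[[-0.5, -1.4, 25], [0, 0, 0]], [[0, 0, 30], [0, 0, 0]], [[0, 0, 30], [0, 0, 0]], [[0, 0, 30], [0, 0, 0]], [[0, 0, 30], [0, 0, 0]], [[0, 0, 30], [0, 0, 0]], [[0, 0, 20], [0, 0, 0]], [[0, 0, 12], [0, 0, 0]], [[0, 0, 10], [0, 0, 0]], [[0, 0, 7], [0, 0, 0]], [[0, 0, 4], [0, 0, 0]], [[0, 0, 1], [0, 0, 0]], [[0, 0, 0], [0, 0, 0]]]'

```text
time_s: 2.88
tcp_pos: [0.4995, -0.4282, 0.011]
tcp_rot: [3.141, 0.001, 1.571]
wrist_force: [0.9, -0.7, -0.7]
width: 1.0
finger_force: 0.0
```

carry_out --targets '[[[0, 0, 0], [0, 0, 0]], [[0, 0, 0], [0, 0, 0]], [[0, 0, 0], [0, 0, 0]], [[0, 0, 0], [0, 0, 0]], [[0, 0, 0], [0, 0, 0]], [[0, 0, 0], [0, 0, 0]], [[0, 0, 0], [0, 0, 0]], [[0, 0, 0], [0, 0, 0]], [[0, 0, 0], [0, 0, 0]], [[0, 0, 0], [0, 0, 0]], [[0, 0, 0], [0, 0, 0]], [[0, 0, 0], [0, 0, 0]]]' --jaw 0 --newtons 30

```text
time_s: 3.88
tcp_pos: [0.4994, -0.4281, 0.0109]
tcp_rot: [3.141, 0.001, 1.571]
wrist_force: [-1.3, 1.5, 5.5]
width: 0.429
finger_force: 30.2
```

carry_out --targets '[[[0, 0, -10], [0, 0, 0]], [[0, 0, -25], [0, 0, 0]], [[0, 0, -35], [0, 0, 0]], [[0, 0, -35], [0, 0, 0]], [[0, 0, -35], [0, 0, 0]], [[0, 0, -30], [0, 0, 0]], [[0, 0, -20], [0, 0, 0]], [[15, -3.2, 0], [0, 0, 0]], [[35, -5, 0], [0, 0, 0]], [[35, -5, 0], [0, 0, 0]], [[35, -5, 0], [0, 0, 0]], [[35, -5, 0], [0, 0, 0]], [[35, -5, 0], [0, 0, 0]], [[35, -5, 0], [0, 0, 0]], [[35, -5, 0], [0, 0, 0]], [[35, -5, 0], [0, 0, 0]], [[20, 0, 0], [0, 0, 0]], [[7, 0, 0], [0, 0, 0]], [[0, 0, 0], [0, 0, 0]], [[0, 0, 0], [0, 0, 0]]]'

```text
time_s: 5.55
tcp_pos: [0.456, -0.1068, 0.2006]
tcp_rot: [3.141, 0.001, 1.57]
wrist_force: [-0.2, 0.2, -0.6]
width: 0.44
finger_force: 30.2
```

```bash
python3 -c "
from w import *
wrist('r',.005,.02,(.456,-.106),.07,'w2')
wrist('r',.005,.02,(.456,-.106),.035)"
```

```text
4756 z90 0.0124 circ 455.9 -106.0 54.7 box [ 456.1 -105.2] mean [ 455.9 -102.4] tcp [ 456.  -106.8  200.6]
tool shift mm [ 0.8 -0.1 -0. ]
1355 z90 0.0128 circ 455.9 -106.6 20.9 box [ 455.8 -106.2] mean [ 456. -106.] tcp [ 455.9 -107.4  200.4]
tool shift mm [ 0.7 -0.  -0. ]
```

View pics/w2.png

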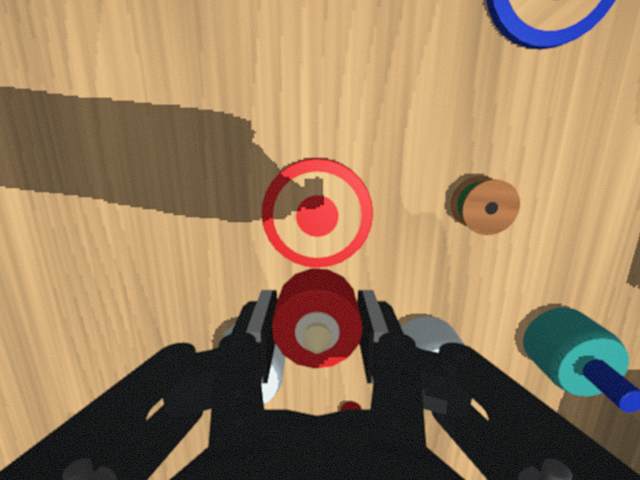

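The red light is held at (317,320) and the base centre is at (317,215), already aligned to about 1 mm. I lower it.

carry_out --targets '[[[0, 0, 15], [0, 0, 0]], [[0, 0, 30], [0, 0, 0]], [[0, 0, 30], [0, 0, 0]], [[0, 0, 30], [0, 0, 0]], [[0, 0, 25], [0, 0, 0]], [[0, 0, 18], [0, 0, 0]], [[0, 0, 10], [0, 0, 0]], [[0, 0, 8], [0, 0, 0]], [[0, 0, 5], [0, 0, 0]], [[0, 0, 3], [0, 0, 0]], [[0, 0, 2], [0, 0, 0]], [[0, 0, 1], [0, 0, 0]], [[0, 0, 0], [0, 0, 0]], [[0, 0, 0], [0, 0, 0]]]'

```text
time_s: 6.82
tcp_pos: [0.4563, -0.106, 0.0238]
tcp_rot: [3.141, 0.0, 1.571]
wrist_force: [-0.4, -0.8, -0.8]
width: 0.435
finger_force: 30.2
```

carry_out --targets '[[[-0.5, 0, 0.5], [0, 0, 0]], [[0, 0, 0.5], [0, 0, 0]], [[0, 0, 0], [0, 0, 0]]]'

```text
time_s: 7.07
tcp_pos: [0.4563, -0.1066, 0.0228]
tcp_rot: [3.141, 0.001, 1.571]
wrist_force: [-1.5, 0.1, 5.2]
width: 0.428
finger_force: 30.7
```

carry_out --targets '[[[0, 0, 0], [0, 0, 0]], [[0, 0, 0], [0, 0, 0]], [[0, 0, 0], [0, 0, 0]], [[0, 0, 0], [0, 0, 0]], [[0, 0, 0], [0, 0, 0]], [[0, 0, 0], [0, 0, 0]], [[0, 0, 0], [0, 0, 0]], [[0, 0, 0], [0, 0, 0]], [[0, 0, -10], [0, 0, 0]], [[0, 0, -20], [0, 0, 0]], [[0, 0, -30], [0, 0, 0]], [[0, 0, -30], [0, 0, 0]], [[0, 0, -30], [0, 0, 0]], [[0, 0, -30], [0, 0, 0]], [[0, 0, -30], [0, 0, 0]], [[0, 0, 0], [0, 0, 0]], [[0, 0, 0], [0, 0, 0]]]' --jaw 80

```text
time_s: 8.48
tcp_pos: [0.4569, -0.1064, 0.2045]
tcp_rot: [3.138, 0.002, 1.571]
wrist_force: [-0.3, 0.3, -1.1]
width: 0.8
finger_force: 0.0
```

```bash
python3 -c "
from w import *
wrist('r',.03,.045,(.456,-.106),.05,'w3')
wrist('r',.005,.018,(.456,-.106),.07)"
```

```text
913 z90 0.036 circ 456.0 -105.8 18.8 box [ 456.  -105.3] mean [ 456.  -104.5] tcp [ 456.9 -106.4  204.5]
tool shift mm [ 0.7 -0.9 -0. ]
3536 z90 0.0122 circ 456.1 -105.7 54.5 box [ 456.1 -105.3] mean [ 456.  -100.7] tcp [ 456.1 -106.4  203. ]
tool shift mm [ 0.6  0.  -0. ]
```

Red light is centred on its base within 0.5 mm. On to the blue light.

carry_out --targets '[[[15, -3, 0], [0, 0, 0]], [[34, -7, 0], [0, 0, 0]], [[34, -7, 0], [0, 0, 0]], [[34, -7, 0], [0, 0, 0]], [[34, -7, 0], [0, 0, 0]], [[34, -7, 0], [0, 0, 0]], [[34, -7, 0], [0, 0, 0]], [[34, -7, 0], [0, 0, 0]], [[34, -7, 0], [0, 0, 0]], [[34, -7, 0], [0, 0, 0]], [[34, -7, 0], [0, 0, 0]], [[14.6, -4.5, 0], [0, 0, 0]], [[0, 0, 0], [0, 0, 0]], [[0, 0, 0], [0, 0, 0]]]'

```text
time_s: 9.75
tcp_pos: [0.3771, 0.2639, 0.2014]
tcp_rot: [-3.139, 0.0, 1.574]
wrist_force: [0.2, 0.1, 0.1]
width: 0.8
finger_force: 0.0
```

```bash
python3 -c "
from w import *
wrist('b',.018,.03,(.3786,.2632),.03,'w4');print(bot.get_obs()['joint_positions'])"
```

```text
803 z90 0.0241 circ 377.9 266.2 18.6 box [378.  266.5] mean [378.1 267.8] tcp [377.1 263.9 201.4]
tool shift mm [ 2.3  0.8 -0. ]
[ 0.27289372  0.06513615 -0.99231841  1.88555939  0.05748609  1.2226938
 -0.73757983]
```

carry_out --targets '[[[1.5, 0.8, 15], [0, 0, 0]], [[0, 0, 30], [0, 0, 0]], [[0, 0, 30], [0, 0, 0]], [[0, 0, 30], [0, 0, 0]], [[0, 0, 30], [0, 0, 0]], [[0, 0, 22], [0, 0, 0]], [[0, 0, 12], [0, 0, 0]], [[0, 0, 10], [0, 0, 0]], [[0, 0, 7], [0, 0, 0]], [[0, 0, 4], [0, 0, 0]], [[0, 0, 1], [0, 0, 0]], [[0, 0, 0], [0, 0, 0]], [[0, 0, 0], [0, 0, 0]]]'

```text
time_s: 10.88
tcp_pos: [0.3799, 0.2649, 0.012]
tcp_rot: [3.14, -0.0, 1.571]
wrist_force: [0.3, 0.8, 0.2]
width: 0.803
finger_force: 0.0
```

```bash
python3 -c "
from w import *
wrist('b',.018,.03,(.3786,.2645),.03,'w5')"
```

```text
4266 z90 0.024 circ 378.1 265.8 18.9 box [378.2 266.4] mean [378.3 268.5] tcp [379.9 264.9  12. ]
tool shift mm [ 0.9 -1.7 -0. ]
```

View pics/w5.png

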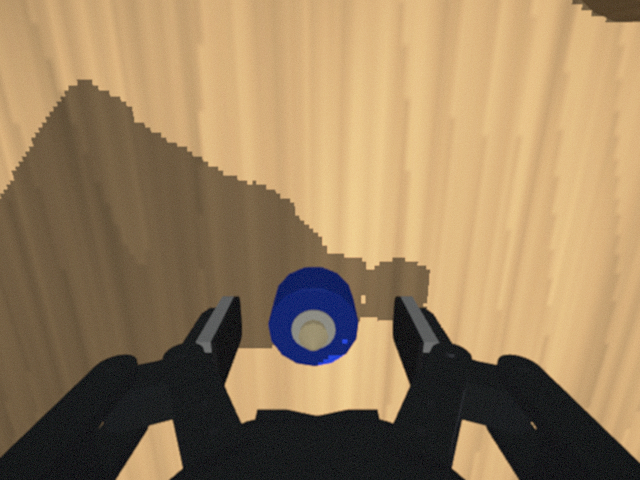

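The blue light at (313,320) lies between the fingers at columns 228 and 405, slightly left of centre. I correct that and grip.

carry_out --targets '[[[0.9, -1.6, 0.8], [0, 0, 0]], [[0, 0, 0], [0, 0, 0]], [[0, 0, 0], [0, 0, 0]]]'

```text
time_s: 11.18
tcp_pos: [0.3777, 0.2657, 0.0107]
tcp_rot: [3.141, 0.0, 1.571]
wrist_force: [0.5, 0.2, 0.4]
width: 0.797
finger_force: 0.0
```

carry_out --targets '[[[0, 0, 0], [0, 0, 0]], [[0, 0, 0], [0, 0, 0]], [[0, 0, 0], [0, 0, 0]], [[0, 0, 0], [0, 0, 0]], [[0, 0, 0], [0, 0, 0]], [[0, 0, 0], [0, 0, 0]], [[0, 0, 0], [0, 0, 0]], [[0, 0, 0], [0, 0, 0]], [[0, 0, 0], [0, 0, 0]], [[0, 0, 0], [0, 0, 0]]]' --jaw 0 --newtons 30

```text
time_s: 12.02
tcp_pos: [0.3777, 0.2656, 0.0107]
tcp_rot: [3.141, 0.0, 1.571]
wrist_force: [-1.3, -1.9, 5.8]
width: 0.434
finger_force: 29.7
```

carry_out --targets '[[[0, 0, -10], [0, 0, 0]], [[0, 0, -25], [0, 0, 0]], [[0, 0, -35], [0, 0, 0]], [[0, 0, -35], [0, 0, 0]], [[0, 0, -35], [0, 0, 0]], [[0, 0, -30], [0, 0, 0]], [[0, 0, -20], [0, 0, 0]], [[-10, 16, 0], [0, 0, 0]], [[-19, 30, 0], [0, 0, 0]], [[-19, 30, 0], [0, 0, 0]], [[-19, 30, 0], [0, 0, 0]], [[-19, 30, 0], [0, 0, 0]], [[-19, 30, 0], [0, 0, 0]], [[-19, 30, 0], [0, 0, 0]], [[-19, 30, 0], [0, 0, 0]], [[-19, 30, 0], [0, 0, 0]], [[-9, 16, 0], [0, 0, 0]], [[0, 0, 0], [0, 0, 0]], [[0, 0, 0], [0, 0, 0]], [[0, 0, 0], [0, 0, 0]]]'

```text
time_s: 13.68
tcp_pos: [0.6491, 0.0952, 0.2001]
tcp_rot: [-3.141, -0.001, 1.572]
wrist_force: [-0.9, -0.5, -0.5]
width: 0.429
finger_force: 30.3
```

```bash
python3 -c "
from w import *
wrist('b',.005,.02,(.65,.0945),.07,'w6')
wrist('b',.005,.02,(.65,.0945),.035)"
```

```text
4340 z90 0.0124 circ 650.1 95.7 54.5 box [650.   96.3] mean [649.7  99.7] tcp [649.1  95.2 200.1]
tool shift mm [ 0.5  1.  -0. ]
1269 z90 0.0127 circ 649.9 95.4 20.1 box [650.   95.3] mean [650.1  95.8] tcp [648.9  95.5 200.4]
tool shift mm [-0.1  1.  -0. ]
```

Aligned to about 1 mm; I lower by 177 mm with a 1 mm correction in y.

carry_out --targets '[[[0, 1, 15], [0, 0, 0]], [[0, 0, 30], [0, 0, 0]], [[0, 0, 30], [0, 0, 0]], [[0, 0, 30], [0, 0, 0]], [[0, 0, 25], [0, 0, 0]], [[0, 0, 18], [0, 0, 0]], [[0, 0, 10], [0, 0, 0]], [[0, 0, 8], [0, 0, 0]], [[0, 0, 5], [0, 0, 0]], [[0, 0, 3], [0, 0, 0]], [[0, 0, 2], [0, 0, 0]], [[0, 0, 0.5], [0, 0, 0]], [[0, 0, 0], [0, 0, 0]], [[0, 0, 0], [0, 0, 0]]]'

```text
time_s: 14.95
tcp_pos: [0.651, 0.0946, 0.0246]
tcp_rot: [3.141, -0.0, 1.571]
wrist_force: [-0.4, -0.7, 0.1]
width: 0.435
finger_force: 30.3
```

carry_out --targets '[[[0.3, -0.8, 0.7], [0, 0, 0]], [[0, 0, 0.6], [0, 0, 0]], [[0, 0, 0.5], [0, 0, 0]], [[0, 0, 0], [0, 0, 0]]]'

```text
time_s: 15.28
tcp_pos: [0.6499, 0.095, 0.0228]
tcp_rot: [3.141, 0.0, 1.571]
wrist_force: [-3.4, -0.6, 5.4]
width: 0.43
finger_force: 30.8
```

carry_out --targets '[[[0, 0, 0], [0, 0, 0]], [[0, 0, 0], [0, 0, 0]], [[0, 0, 0], [0, 0, 0]], [[0, 0, 0], [0, 0, 0]], [[0, 0, 0], [0, 0, 0]], [[0, 0, 0], [0, 0, 0]], [[0, 0, 0], [0, 0, 0]], [[0, 0, 0], [0, 0, 0]], [[0, 0, -10], [0, 0, 0]], [[0, 0, -20], [0, 0, 0]], [[0, 0, -30], [0, 0, 0]], [[0, 0, -30], [0, 0, 0]], [[0, 0, -30], [0, 0, 0]], [[0, 0, -30], [0, 0, 0]], [[0, 0, -30], [0, 0, 0]], [[0, 0, 0], [0, 0, 0]], [[0, 0, 0], [0, 0, 0]]]' --jaw 80

```text
time_s: 16.7
tcp_pos: [0.6507, 0.0954, 0.205]
tcp_rot: [3.138, -0.0, 1.571]
wrist_force: [-1.6, -0.5, -1.1]
width: 0.799
finger_force: 0.0
```

```bash
python3 -c "
from w import *
wrist('b',.03,.045,(.65,.095),.05,'w7')
wrist('b',.005,.018,(.65,.095),.07)"
```

```text
863 z90 0.0362 circ 649.7 95.9 18.7 box [649.8  96. ] mean [649.7  97.4] tcp [650.7  95.4 205. ]
tool shift mm [ 0.4 -1.  -0. ]
3139 z90 0.0122 circ 650.1 96.1 54.1 box [650.2  96.3] mean [649.7 101.7] tcp [650.  95. 203.]
tool shift mm [ 1.1  0.1 -0. ]
```

Blue light is centred too. Now the red bell.

carry_out --targets '[[[-15, -11, 0], [0, 0, 0]], [[-30, -22.2, 0], [0, 0, 0]], [[-30, -22.2, 0], [0, 0, 0]], [[-30, -22.2, 0], [0, 0, 0]], [[-30, -22.2, 0], [0, 0, 0]], [[-30, -22.2, 0], [0, 0, 0]], [[-30, -22.2, 0], [0, 0, 0]], [[-30, -22.2, 0], [0, 0, 0]], [[-30, -22.2, 0], [0, 0, 0]], [[-30, -22.2, 0], [0, 0, 0]], [[-30, -22.2, 0], [0, 0, 0]], [[-30, -22.2, 0], [0, 0, 0]], [[-15, -11.8, 0], [0, 0, 0]], [[0, 0, 0], [0, 0, 0]], [[0, 0, 0], [0, 0, 0]]]'

```text
time_s: 18.05
tcp_pos: [0.3817, -0.2656, 0.2013]
tcp_rot: [-3.14, -0.001, 1.568]
wrist_force: [0.4, 0.2, -0.5]
width: 0.803
finger_force: 0.0
```

```bash
python3 -c "
from w import *
wrist('r',.09,.11,(.383,-.265),.03,'w8')"
```

```text
743 z90 0.099 circ 382.4 -264.9 11.7 box [ 382.8 -264.4] mean [ 382.7 -263.6] tcp [ 381.7 -265.6  201.3]
tool shift mm [ 0.6  0.7 -0. ]
```

View pics/w8.png

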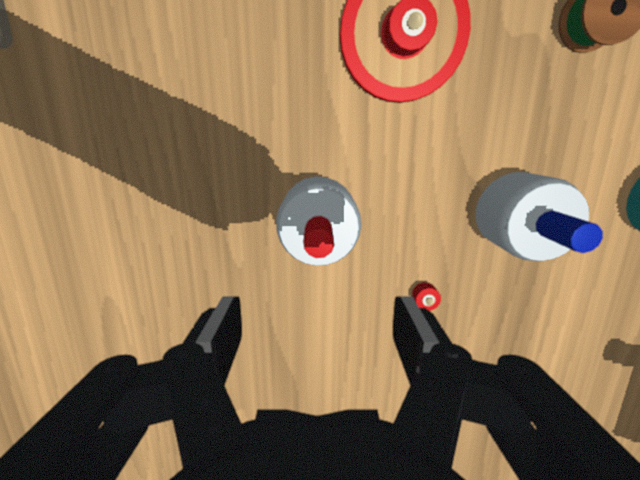

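The red-knobbed bell is straight below at (319,240), and the red light stands on its base at (410,25). I descend 131 mm.

carry_out --targets '[[[0.4, 0.7, 15], [0, 0, 0]], [[0, 0, 25], [0, 0, 0]], [[0, 0, 25], [0, 0, 0]], [[0, 0, 20], [0, 0, 0]], [[0, 0, 16], [0, 0, 0]], [[0, 0, 12], [0, 0, 0]], [[0, 0, 9], [0, 0, 0]], [[0, 0, 6], [0, 0, 0]], [[0, 0, 3], [0, 0, 0]], [[0, 0, 0], [0, 0, 0]], [[0, 0, 0], [0, 0, 0]]]'

```text
time_s: 19.02
tcp_pos: [0.384, -0.2648, 0.0717]
tcp_rot: [3.141, 0.0, 1.571]
wrist_force: [0.8, 0.6, 0.2]
width: 0.801
finger_force: 0.0
```

```bash
python3 -c "
from w import *
wrist('r',.09,.11,(.383,-.265),.03,'w9')"
```

```text
3058 z90 0.0989 circ 382.7 -265.1 12.0 box [ 382.6 -264.6] mean [ 382.7 -262.9] tcp [ 384.  -264.8   71.7]
tool shift mm [-0.3 -1.3 -0. ]
```

carry_out --targets '[[[-0.2, -1.2, 1.5], [0, 0, 0]], [[0, 0, 0], [0, 0, 0]], [[0, 0, 0], [0, 0, 0]]]'

```text
time_s: 19.32
tcp_pos: [0.3823, -0.2651, 0.0699]
tcp_rot: [3.141, 0.0, 1.57]
wrist_force: [-0.7, -0.4, -0.6]
width: 0.797
finger_force: 0.0
```

carry_out --targets '[[[0, 0, 0], [0, 0, 0]], [[0, 0, 0], [0, 0, 0]], [[0, 0, 0], [0, 0, 0]], [[0, 0, 0], [0, 0, 0]], [[0, 0, 0], [0, 0, 0]], [[0, 0, 0], [0, 0, 0]], [[0, 0, 0], [0, 0, 0]], [[0, 0, 0], [0, 0, 0]], [[0, 0, 0], [0, 0, 0]], [[0, 0, 0], [0, 0, 0]], [[0, 0, 0], [0, 0, 0]], [[0, 0, 0], [0, 0, 0]]]' --jaw 0 --newtons 45

```text
time_s: 20.32
tcp_pos: [0.3825, -0.2649, 0.0698]
tcp_rot: [3.141, 0.0, 1.571]
wrist_force: [1.0, -0.1, 2.0]
width: 0.265
finger_force: 43.9
```

carry_out --targets '[[[0, 0, -5], [0, 0, 0]], [[0, 0, -15], [0, 0, 0]], [[0, 0, -20], [0, 0, 0]], [[0, 0, -25], [0, 0, 0]], [[0, 0, -20], [0, 0, 0]], [[0, 0, -10], [0, 0, 0]], [[5, 2.3, 0], [0, 0, 0]], [[15, 7, 0], [0, 0, 0]], [[20, 9.2, 0], [0, 0, 0]], [[20, 9.2, 0], [0, 0, 0]], [[20, 9.2, 0], [0, 0, 0]], [[20, 9.2, 0], [0, 0, 0]], [[20, 9.2, 0], [0, 0, 0]], [[20, 9.2, 0], [0, 0, 0]], [[14, 6.5, 0], [0, 0, 0]], [[5.3, 2.4, 0], [0, 0, 0]], [[0, 0, 0], [0, 0, 0]], [[0, 0, 0], [0, 0, 0]], [[0, 0, 0], [0, 0, 0]]]'

```text
time_s: 21.9
tcp_pos: [0.4551, -0.1067, 0.1642]
tcp_rot: [-3.141, 0.0, 1.569]
wrist_force: [0.1, -0.9, -1.5]
width: 0.266
finger_force: 44.3
```

```bash
python3 -c "
from w import *
p=bot.snapshot('scene');save(p,'s2');cv2.imwrite('pics/s2c.png',cv2.cvtColor(cv2.resize(p['frame'][130:400,130:450],None,fx=2,fy=2),cv2.COLOR_RGB2BGR))
wrist('r',.15,.22,(.456,-.106),.03,'w10')
wrist('r',.005,.018,(.456,-.106),.07)"
```

```text
4977 z90 0.1933 circ 456.1 -106.7 12.8 box [ 455.2 -106.2] mean [ 455.2 -102.4] tcp [ 455.2 -106.7  164.3]
tool shift mm [ 0.1  0.9 -0. ]
2634 z90 0.0122 circ 456.0 -105.5 54.3 box [456.1 -84.6] mean [456.5 -77. ] tcp [ 455.3 -106.7  164.4]
tool shift mm [ 1.2  0.7 -0. ]
```

View pics/s2c.png

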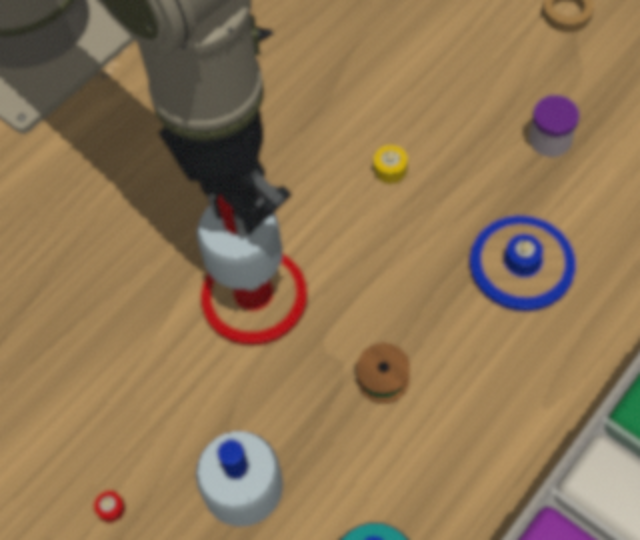

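View pics/w10.png

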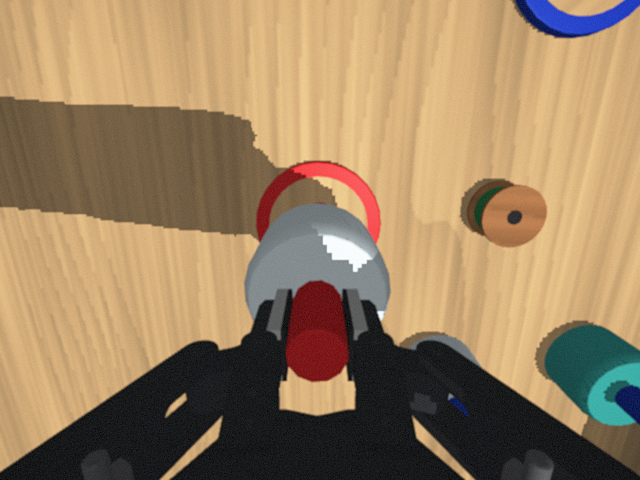

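The scene crop shows the bell held upright at (240,240) over the red light on its base. The wrist picture shows the knob gripped at (317,330). I correct by under 1 mm and lower.

carry_out --targets '[[[0.8, 0.7, 5], [0, 0, 0]], [[0, 0, 12], [0, 0, 0]], [[0, 0, 15], [0, 0, 0]], [[0, 0, 14], [0, 0, 0]], [[0, 0, 12], [0, 0, 0]], [[0, 0, 8], [0, 0, 0]], [[0, 0, 5], [0, 0, 0]], [[0, 0, 3], [0, 0, 0]], [[0, 0, 2], [0, 0, 0]], [[0, 0, 2], [0, 0, 0]], [[0, 0, 1], [0, 0, 0]], [[0, 0, 0], [0, 0, 0]], [[0, 0, 0], [0, 0, 0]]]'

```text
time_s: 23.13
tcp_pos: [0.4567, -0.1049, 0.086]
tcp_rot: [3.141, 0.0, 1.571]
wrist_force: [0.4, -0.5, -2.1]
width: 0.266
finger_force: 44.3
```

carry_out --targets '[[[-0.7, -0.5, 1], [0, 0, 0]], [[0, 0, 1], [0, 0, 0]], [[0, 0, 0.7], [0, 0, 0]], [[0, 0, 0.5], [0, 0, 0]], [[0, 0, 0.5], [0, 0, 0]], [[0, 0, 0], [0, 0, 0]], [[0, 0, 0], [0, 0, 0]]]'

```text
time_s: 23.72
tcp_pos: [0.456, -0.1055, 0.082]
tcp_rot: [3.142, 0.0, 1.571]
wrist_force: [-0.6, -0.6, -1.1]
width: 0.273
finger_force: 44.3
```

carry_out --targets '[[[0, 0, 0.3], [0, 0, 0]], [[0, 0, 0.3], [0, 0, 0]], [[0, 0, 0], [0, 0, 0]], [[0, 0, 0], [0, 0, 0]]]'

```text
time_s: 24.05
tcp_pos: [0.4562, -0.1055, 0.0818]
tcp_rot: [3.141, 0.0, 1.571]
wrist_force: [-2.9, -0.0, 5.1]
width: 0.269
finger_force: 45.2
```

carry_out --targets '[[[0, 0, 0], [0, 0, 0]], [[0, 0, 0], [0, 0, 0]], [[0, 0, 0], [0, 0, 0]], [[0, 0, 0], [0, 0, 0]], [[0, 0, 0], [0, 0, 0]], [[0, 0, 0], [0, 0, 0]], [[0, 0, 0], [0, 0, 0]], [[0, 0, 0], [0, 0, 0]], [[0, 0, -10], [0, 0, 0]], [[0, 0, -20], [0, 0, 0]], [[0, 0, -25], [0, 0, 0]], [[0, 0, -25], [0, 0, 0]], [[0, 0, -25], [0, 0, 0]], [[0, 0, -15], [0, 0, 0]], [[0, 0, 0], [0, 0, 0]], [[0, 0, 0], [0, 0, 0]]]' --jaw 80

```text
time_s: 25.38
tcp_pos: [0.4564, -0.1056, 0.2025]
tcp_rot: [3.14, 0.001, 1.571]
wrist_force: [-0.1, -0.2, -0.9]
width: 0.8
finger_force: 0.0
```

```bash
python3 -c "
from w import *
wrist('r',.1,.12,(.456,-.106),.03,'w11')
wrist('r',.005,.018,(.456,-.106),.07)"
```

```text
836 z90 0.111 circ 456.0 -105.2 11.5 box [ 456.3 -105. ] mean [ 456.2 -104. ] tcp [ 456.4 -105.6  202.5]
tool shift mm [ 0.4 -0.4 -0. ]
2424 z90 0.0122 circ 456.0 -105.8 54.6 box [456.1 -96.3] mean [455.7 -83.4] tcp [ 455.8 -105.5  201.5]
tool shift mm [-0.2  0.1  0. ]
```

Red lantern is centred, with knob top at 111 mm. Now the blue bell.

carry_out --targets '[[[-10, 8, 0], [0, 0, 0]], [[-25, 20, 0], [0, 0, 0]], [[-25, 20, 0], [0, 0, 0]], [[-25, 20, 0], [0, 0, 0]], [[-25, 20, 0], [0, 0, 0]], [[-25, 20, 0], [0, 0, 0]], [[-15, 12, 0], [0, 0, 0]], [[-5, 3.7, 0], [0, 0, 0]], [[0, 0, 0], [0, 0, 0]], [[0, 0, 0], [0, 0, 0]]]'

```text
time_s: 26.32
tcp_pos: [0.5792, -0.2592, 0.2005]
tcp_rot: [-3.14, -0.002, 1.572]
wrist_force: [-0.5, -0.4, -0.6]
width: 0.8
finger_force: 0.0
```

```bash
python3 -c "
from w import *
wrist('b',.09,.11,(.5795,-.2606),.03,'w12')"
```

```text
756 z90 0.099 circ 579.0 -260.6 11.5 box [ 579.4 -260.4] mean [ 579.2 -259.6] tcp [ 579.2 -259.2  200.5]
tool shift mm [-1.4 -0.2 -0. ]
```

View pics/w12.png

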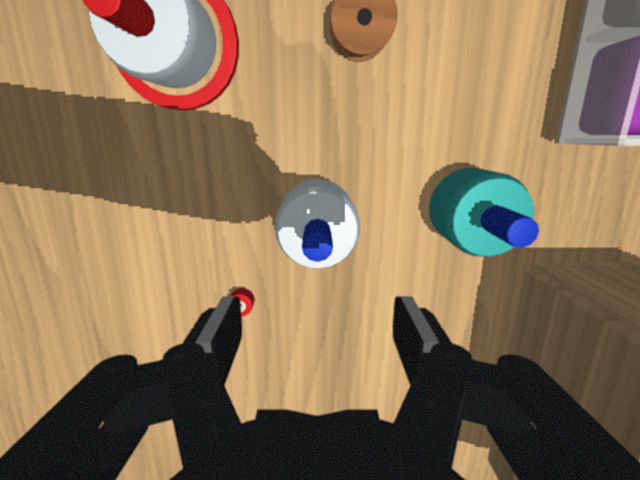

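The frosted bell with the blue knob is directly below at (317,240). The turquoise one at (482,212) is clear of the fingers.

carry_out --targets '[[[-1, 0.2, 15], [0, 0, 0]], [[0, 0, 25], [0, 0, 0]], [[0, 0, 25], [0, 0, 0]], [[0, 0, 20], [0, 0, 0]], [[0, 0, 16], [0, 0, 0]], [[0, 0, 12], [0, 0, 0]], [[0, 0, 8], [0, 0, 0]], [[0, 0, 6], [0, 0, 0]], [[0, 0, 2], [0, 0, 0]], [[0, 0, 0], [0, 0, 0]], [[0, 0, 0], [0, 0, 0]]]'

```text
time_s: 27.28
tcp_pos: [0.5803, -0.2616, 0.0732]
tcp_rot: [3.141, 0.001, 1.571]
wrist_force: [0.2, -0.1, 0.9]
width: 0.801
finger_force: 0.0
```

```bash
python3 -c "
from w import *
wrist('b',.09,.11,(.5795,-.2606),.03,'w13')"
```

```text
2957 z90 0.0989 circ 579.3 -260.9 11.9 box [ 579.3 -260.5] mean [ 579.3 -258.9] tcp [ 580.3 -261.6   73.2]
tool shift mm [ 0.7 -1.  -0. ]
```

carry_out --targets '[[[0.6, -1, 3], [0, 0, 0]], [[0, 0, 0], [0, 0, 0]], [[0, 0, 0], [0, 0, 0]]]'

```text
time_s: 27.58
tcp_pos: [0.5788, -0.2608, 0.0695]
tcp_rot: [-3.142, 0.0, 1.571]
wrist_force: [0.0, 0.1, -0.6]
width: 0.798
finger_force: 0.0
```

carry_out --targets '[[[0, 0, 0], [0, 0, 0]], [[0, 0, 0], [0, 0, 0]], [[0, 0, 0], [0, 0, 0]], [[0, 0, 0], [0, 0, 0]], [[0, 0, 0], [0, 0, 0]], [[0, 0, 0], [0, 0, 0]], [[0, 0, 0], [0, 0, 0]], [[0, 0, 0], [0, 0, 0]], [[0, 0, 0], [0, 0, 0]], [[0, 0, 0], [0, 0, 0]], [[0, 0, 0], [0, 0, 0]], [[0, 0, 0], [0, 0, 0]]]' --jaw 0 --newtons 45

```text
time_s: 28.58
tcp_pos: [0.579, -0.2609, 0.0695]
tcp_rot: [3.141, 0.0, 1.571]
wrist_force: [0.1, -0.5, 0.9]
width: 0.269
finger_force: 43.9
```

carry_out --targets '[[[0, 0, -5], [0, 0, 0]], [[0, 0, -15], [0, 0, 0]], [[0, 0, -25], [0, 0, 0]], [[0, 0, -25], [0, 0, 0]], [[0, 0, -20], [0, 0, 0]], [[0, 0, -5], [0, 0, 0]], [[10, 2, 0], [0, 0, 0]], [[20, 4, 0], [0, 0, 0]], [[30, 6, 0], [0, 0, 0]], [[30, 6, 0], [0, 0, 0]], [[30, 6, 0], [0, 0, 0]], [[30, 6, 0], [0, 0, 0]], [[30, 6, 0], [0, 0, 0]], [[30, 6, 0], [0, 0, 0]], [[30, 6, 0], [0, 0, 0]], [[30, 6, 0], [0, 0, 0]], [[30, 6, 0], [0, 0, 0]], [[30, 6, 0], [0, 0, 0]], [[20, 4, 0], [0, 0, 0]], [[6.7, 1, 0], [0, 0, 0]]]'

```text
time_s: 30.25
tcp_pos: [0.6483, 0.1017, 0.1628]
tcp_rot: [-3.139, -0.002, 1.577]
wrist_force: [-0.6, 0.1, -2.2]
width: 0.267
finger_force: 44.4
```

carry_out --targets '[[[0, 0, 0], [0, 0, 0]], [[0, 0, 0], [0, 0, 0]], [[0, 0, 0], [0, 0, 0]]]'

```text
time_s: 30.5
tcp_pos: [0.6497, 0.0939, 0.1636]
tcp_rot: [-3.141, 0.001, 1.569]
wrist_force: [0.1, -0.1, -1.6]
width: 0.269
finger_force: 44.4
```

```bash
python3 -c "
from w import *
wrist('b',.15,.22,(.65,.096),.03,'w14')
wrist('b',.005,.018,(.65,.096),.07)"
```

```text
4923 z90 0.1928 circ 650.3 93.0 13.0 box [649.8  94.4] mean [649.7  98.3] tcp [649.7  93.9 163.6]
tool shift mm [-0.8  0.6  0. ]
2493 z90 0.0122 circ 650.1 96.3 53.9 box [649.9 116.7] mean [649.7 124.4] tcp [649.8  93.7 163.9]
tool shift mm [ 2.6  0.3 -0. ]
```

View pics/w14.png

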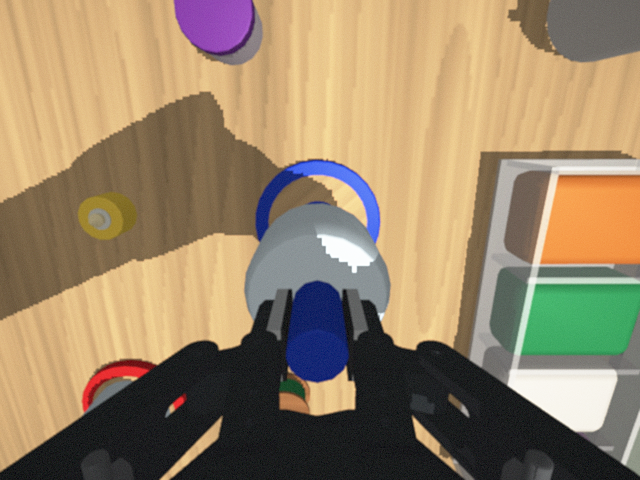

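The bell is held over the blue base, which shows at (318,210). It needs about 2 mm along tool x, corrected while lowering.

carry_out --targets '[[[1.5, 0, 5], [0, 0, 0]], [[0, 0, 12], [0, 0, 0]], [[0, 0, 15], [0, 0, 0]], [[0, 0, 14], [0, 0, 0]], [[0, 0, 12], [0, 0, 0]], [[0, 0, 8], [0, 0, 0]], [[0, 0, 5], [0, 0, 0]], [[0, 0, 3], [0, 0, 0]], [[0, 0, 2], [0, 0, 0]], [[0, 0, 2], [0, 0, 0]], [[0, 0, 0], [0, 0, 0]], [[0, 0, 0], [0, 0, 0]]]'

```text
time_s: 31.6
tcp_pos: [0.6501, 0.0974, 0.0868]
tcp_rot: [3.141, -0.0, 1.571]
wrist_force: [0.4, 0.8, -2.5]
width: 0.268
finger_force: 44.4
```

Target is y 95.8 and z 81.5.

carry_out --targets '[[[-1.4, 0, 1], [0, 0, 0]], [[0, 0, 1], [0, 0, 0]], [[0, 0, 1], [0, 0, 0]], [[0, 0, 0.7], [0, 0, 0]], [[0, 0, 0.5], [0, 0, 0]], [[0, 0, 0.3], [0, 0, 0]], [[0, 0, 0], [0, 0, 0]], [[0, 0, 0], [0, 0, 0]]]'

```text
time_s: 32.27
tcp_pos: [0.6499, 0.0959, 0.0819]
tcp_rot: [-3.142, 0.0, 1.571]
wrist_force: [0.3, -0.2, -2.2]
width: 0.269
finger_force: 44.4
```

carry_out --targets '[[[0, 0, 0.3], [0, 0, 0]], [[0, 0, 0.3], [0, 0, 0]], [[0, 0, 0.2], [0, 0, 0]], [[0, 0, 0], [0, 0, 0]], [[0, 0, 0], [0, 0, 0]]]'

```text
time_s: 32.68
tcp_pos: [0.6501, 0.0959, 0.0816]
tcp_rot: [3.141, 0.0, 1.571]
wrist_force: [-0.3, 0.2, 3.5]
width: 0.268
finger_force: 45.0
```

carry_out --targets '[[[0, 0, 0], [0, 0, 0]], [[0, 0, 0], [0, 0, 0]], [[0, 0, 0], [0, 0, 0]], [[0, 0, 0], [0, 0, 0]], [[0, 0, 0], [0, 0, 0]], [[0, 0, 0], [0, 0, 0]], [[0, 0, 0], [0, 0, 0]], [[0, 0, 0], [0, 0, 0]], [[0, 0, -10], [0, 0, 0]], [[0, 0, -20], [0, 0, 0]], [[0, 0, -25], [0, 0, 0]], [[0, 0, -25], [0, 0, 0]], [[0, 0, -25], [0, 0, 0]], [[0, 0, -15], [0, 0, 0]], [[0, 0, 0], [0, 0, 0]], [[0, 0, 0], [0, 0, 0]]]' --jaw 80

```text
time_s: 34.02
tcp_pos: [0.6503, 0.0961, 0.2025]
tcp_rot: [3.139, -0.0, 1.571]
wrist_force: [-0.1, -0.5, -0.8]
width: 0.801
finger_force: 0.0
```

```bash
python3 -c "
from w import *
wrist('b',.1,.12,(.65,.096),.03,'w15')
wrist('b',.005,.018,(.65,.096),.07)
p=bot.snapshot('top');save(p,'t3')"
```

```text
838 z90 0.1111 circ 650.1 96.1 11.6 box [650.2  96.4] mean [650.2  97.3] tcp [650.3  96.1 202.5]
tool shift mm [ 0.  -0.2 -0. ]
2183 z90 0.0123 circ 649.8 96.1 53.9 box [650.1 106.4] mean [649.1 118.8] tcp [649.8  95.8 201.2]
tool shift mm [ 0.3  0.  -0. ]
```

View pics/w15.png

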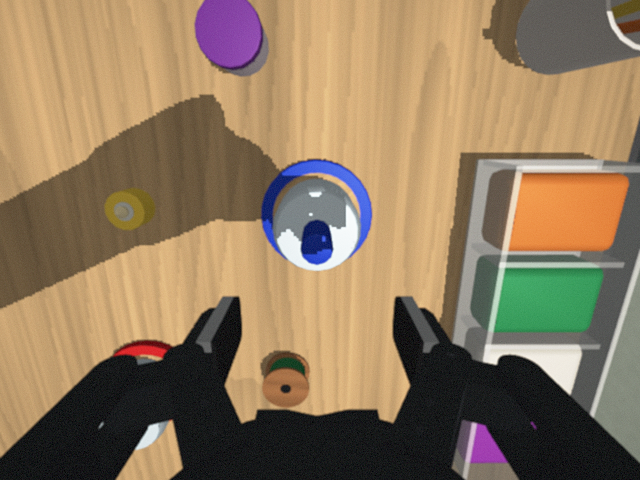

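View pics/t3.png

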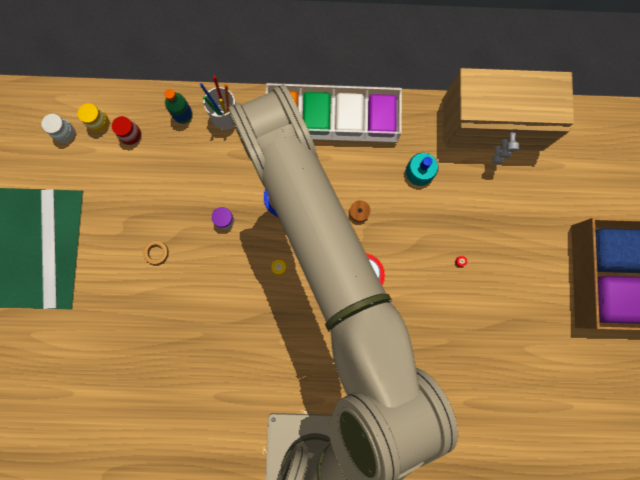

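The blue bell is centred on its base at (317,215) in the wrist picture. In the top picture the spool (360,211), jar (222,217), tape (156,253), yellow light (279,267), small light (461,261) and turquoise bell (422,169) are all unmoved. The gripper is clear, so I hand in.

```bash
python3 -c "
from cell import bot
print(bot.hand_in())"
```

```text
the job is handed in; nothing more can be done
None
```

Both lanterns are assembled and handed in at about 34 s: each light and matching bell measured within 1 mm of its base centre, the bells were set down gently, and the other objects look unmoved.

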